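# Snap the retaining clip onto a spice carousel's post

### The arm

A 6-joint arm with a two-finger parallel gripper is mounted at the origin on the work surface. World frame = base frame: x ahead of the robot, y to its left, z up, the work surface at z = 0. Lengths are in m, angles in rad, forces in N, time in s.
With the tool pointing down it reaches from about 0.3 to 0.875 m from the base axis. Payload 6.4 kg.
Tool frame: the origin (TCP) lies between the finger pads; the fingertips stand 19 mm ahead of it and the grasp point (between the pads) is the TCP; z points along the fingers, y is the direction in which the jaws open and shut (so a half turn about z gives the same grasp; the last joint's range is limited). The gripper opens to 85 mm and grips with 20 to 120 N. Pads are 22 mm wide; open, the fingers measure 114 mm over their backs; the gripper's body (76 mm by 85 mm) begins 54 mm behind the grasp point. The pads swing forward as they close: fully open they stand 13 mm farther back than shut.
Start: joints at [-1.47, 0.181, 1.607, -0, 1.354, -0.206], TCP at [0.174, -0.548, 0.25] pointing down, gripper open.
Joint ranges: [-2.99, 2.99], [-0.89, 2.07], [0.3, 2.58], [-1.14, 4.28], [0, 2.63], [-3.12, 3.12]. Speed limits (rad/s): [2.57, 2.57, 3.01, 3.14, 3.14, 3.14].

### API

Orientations are given as a unit quaternion [w, x, y, z].
In Python, from bench import * gives the robot as it stands.
- The arm moves only by the tool apply_moves, never from a script. Its argument "moves" is a list that holds one entry, the list of rows, each a list of 7 numbers: the shift along the tool's x, y, z in cm, then the turn, a rotation vector about the tool's x, y, z in rad, then the opening, from 0 (shut) to 1 (fully open). A call has 1 to 8 rows; each row is the pose to reach, as a shift and turn from the pose commanded when the call began, along the tool's axes at that moment; what a row does not reach only later rows make up. A row lasts 1/10 s, in which the tool goes at most 50 mm and 8.59 degrees, less where a joint would pass 70% of its speed; a pose out of reach is approached as far as the arm can. A call with a gripper value outside its range is refused whole. The fingers move at their own pace and stop on an object; the grip force is fixed at half the most. Time passes only in rows, so rows that repeat a pose let the fingers close. It gives the time, the measured TCP pose, the force and the opening at its end, in the units of the state.
- get_obs(): the state, without advancing time (a new reading comes with each control period).
- camera(name): name is "scene" or "side" or "wrist"; returns the picture (400x640x3 uint8, red, green, blue); there is no depth.
- get_calibration(name): a dict with "vertical_fov" (degrees; the focal length in pixels is half the picture's height over the tangent of half this angle, whatever the lens; pixels are square), "cx", "cy" (the principal point, pixels), "R" (3x3) and "t" (3): a world point X has camera coordinates R X + t. Camera axes: x right, y down, z forward; pixel columns grow to the right and rows downward; lengths in m; the calibration is good to about 2 mm. A picture is of the moment at which its call begins: read the wrist's pose just before it. get_calibration takes no time and is no camera call; for the wrist camera it gives the pose at the moment of the call.
- hand_in(): hands the job in, once; it reports no verdict.
The state is a dict: "time_s": time; "q": joint angles; "dq": joint speeds; "joint_efforts": joint torques, N m; "eef_pos": TCP position; "eef_rot": TCP orientation; "wrist_force": force on the tool from outside, world axes, zero at the start; "torque": the same for the moment, N m; "opening": opening from 0.0 (shut) to 1.0 (fully open).
Only numpy, scipy, OpenCV 4.12 (cv2) and the standard library are available. Lean on these libraries where they do the work, as an engineer would, in place of code of your own. Each camera call takes 0.05 s, during which the arm holds its last target. There are 200 camera calls.

### The job

The upper tray of the spice carousel is back on its post and its black spring clip lies on the brass washer with its mouth at the groove. Pick up the red-handled fork tool, use it to push the clip sideways until it snaps in and bottoms against the post, finishing with a firm push of about 12 N (over 15 N bends the clip; keep fingers off it), then lay the tool flat on the cork mat again and let go. Leave everything else on the worktop where it stands.

Things in the scene. Friction and masses are not known exactly. Their poses are not given: they have to be found in the camera images.
- clip: black spring-steel E-clip, a flat horseshoe 42 mm across, 4 mm thick, lying loose and level on the washer. Origin: centre of the ring, on its underside; +x points out of its mouth, towards the post at the start (within 0.2 rad), the origin then 14 to 17 mm short of the post's axis. Three inner lugs (back, and one on each springing arm) seat on the groove; when home its origin is on the post's axis
- clip_back (a point): the middle of the clip's round back edge, 21 mm behind its centre (-x), half way up its thickness: where it is pushed. The lugs meet the groove about 13 mm short of home; the push then climbs to some 6 to 12 N over 3 to 4 mm, falls to nearly nothing as the clip jumps home, and rises again once it has bottomed
- groove (a point): point on the axis of the carousel's upright post, level with the brass washer's top, 170 mm above the worktop. Groove 18 mm in diameter, from here to 5.5 mm above; the post above is 24 mm in diameter. Flat greased washer 68 mm in diameter, on a hub 54 mm in diameter over a round tray 200 mm across whose rim is 30 mm below the washer's top. All is fixed, only the tray turns
- post_top (a point): centre of the post's flat top, 36 mm above the groove point
- fork: clip-fitting fork tool, about 110 g, straight along its x axis: red handle 90 mm long (x -55 to +35 mm), 22 mm wide, 20 mm high, then a steel shank 11 mm wide and a crescent fork head 46 mm wide. Origin: on the handle's underside, near the balance point; +x towards the fork, z up. Starts lying on the mat. Shank and head are 6 mm thick, 3 to 9 mm above the handle's underside
- fork_seat (a point): point on the fork tool 100 mm ahead of the fork's origin and 6 mm above it, half way up the blade: where the axis of the clip's ring lies when the clip's back sits in the crescent. The crescent's hollow has a radius of 21 mm; it bears on the clip 25 degrees either side of its middle, and its horns reach to 11 mm behind this point
- mat: cork mat 210 mm (x) by 240 mm (y), 4 mm thick, fixed on the worktop. Origin: centre of its underside
- screwdriver: wooden-handled screwdriver 170 mm long lying on the mat beside the fork tool, along its own x axis; bystander. Origin on its underside
- herb_pot: beige lidded stoneware pot, 96 mm in diameter, 100 mm high; bystander. Origin under its centre
- butter_dish: butter dish with a brown dome, 140 mm in diameter, 70 mm high; bystander. Origin under its centre
- pepper_mill: dark wooden pepper mill, 56 mm in diameter, 165 mm high; bystander. Origin under its centre
- oil_bottle: green oil bottle, 60 mm in diameter, 190 mm high; bystander. Origin under its centre
- paprika_jar: red-brown spice jar, 44 mm in diameter, 76 mm high; bystander. Origin under its centre
- curry_jar: yellow spice jar, 44 mm in diameter, 76 mm high; bystander. Origin under its centre
- mug: white mug, 80 mm in diameter, 90 mm high; bystander. Origin under its centre

How it is judged:
On the way, in this order (a step that is already met when the one before it is completed fails the run):
1. the fork tool is picked up off the mat (z of fork in the frame of mat above 0.04 m and contact force between the fingers and fork above 2 N), for 0.1 s.
2. the fork pushes the clip against the post, not yet home (contact force between fork and clip above 3 N and horizontal distance between clip and groove above 0.006 m), for 0.05 s.
3. the clip has snapped home and the fork presses it firmly onto the bottom of the groove (over 8 N) (horizontal distance between clip and groove below 0.002 m and z of clip in the frame of groove between -0.0025 and 0.0025 m and angle between clip's own z axis and vertical below 0.12 rad and contact force between fork and clip above 8 N), for 0.15 s.
At the end, for the whole second after the job is handed in: The clip sits home in the groove, level and at rest, its centre within 2 mm of the post's axis and its underside within 2.5 mm of the washer's top; the fork tool lies flat and at rest with its balance point over the cork mat, handle on the mat, released (horizontal distance between clip and groove below 0.002 m and z of clip in the frame of groove between -0.0025 and 0.0025 m and angle between clip's own z axis and vertical below 0.12 rad and linear speed of each of clip, fork below 0.02 m/s and x of fork in the frame of mat between -0.105 and 0.105 m and y of fork in the frame of mat between -0.12 and 0.12 m and z of fork in the frame of mat between 0 and 0.009 m and angle between fork's own z axis and vertical below 0.15 rad); the robot touches nothing.
It fails at once if the fork presses the clip with over 18 N (contact force between fork and clip above 18 N).
It fails at once if the fingers touch the clip (contact force between the fingers and clip above 0.5 N).
It fails at once if a bystander is moved by over 25 mm (distance of any of screwdriver, herb_pot, butter_dish, pepper_mill, oil_bottle, paprika_jar, curry_jar, mug from where it was at the start of the episode above 0.025 m).
It also fails if it takes over 64 s, if anything falls off the work surface, if the arm or the gripper's body presses on something with over 40 N, if the wrist force passes 120 N, or if a joint passes its speed limit or range.

## Working session

There is one attempt and no reset: what is moved stays moved. The work goes in short steps, Python scripts to look and compute and a tool call to move; the robot and the scene stay as the last step left them, time stands still between calls to the robot, and variables do not carry over. Pictures are saved under pics/ and viewed, about 8 in all and at most 12, crops included, and the job is handed in when it is done.

Besides the shell and the picture viewer there is one more tool, called after ">>>" as name(argument=value, ...), one argument or row to a line, values as JSON. apply_moves: Moves the arm, as the interface text tells. Its arguments: {"type":"object","properties":{"moves":{"type":"array","items":{"type":"array","items":{"type":"array","items":{"type":"number"}}}}},"required":["moves"]}

```bash
mkdir -p pics; ls; python3 - <<'E'
from bench import *
import cv2
o=get_obs(); print(o)
for n in ["scene","side","wrist"]:
    c=get_calibration(n); print(n,c)
    cv2.imwrite(f"pics/{n}0.png",camera(n)[:,:,::-1])
a=cv2.imread("pics/scene0.png");b=cv2.imread("pics/side0.png")
import numpy as np
E
```

```text
pics
{'time_s': 0.0, 'q': array([-1.47027424e+00,  1.81543918e-01,  1.60802307e+00, -1.83523750e-05,
        1.35380294e+00, -2.06263780e-01]), 'dq': array([-0.00086968,  0.00111419, -0.00091433,  0.00063547,  0.00012166,
        0.00127403]), 'joint_efforts': array([-9.41419894e-04, -4.44876623e+01, -3.51337194e+01, -4.05526189e-04,
        9.14472359e-03, -2.65315961e-06]), 'eef_pos': array([ 0.17362481, -0.54760473,  0.24937523]), 'eef_rot': array([-8.87871134e-04,  9.88257661e-01,  1.52794000e-01,  3.80145115e-05]), 'wrist_force': array([0.69463691, 0.46996558, 0.06610758]), 'torque': array([ 0.04141372, -0.03030254,  0.00725632]), 'opening': 1.0019659029051722}
scene {'vertical_fov': 50.42004930400979, 'cx': 317.4871042399426, 'cy': 205.7597305687392, 'R': array([[ 0.44526174,  0.89535114, -0.00939804],
       [ 0.73984213, -0.37379802, -0.5593824 ],
       [-0.50435663,  0.24211852, -0.82885645]]), 't': array([-0.26470067, -0.3786843 ,  1.61686069])}
side {'vertical_fov': 45.9301955063179, 'cx': 324.06562830183094, 'cy': 205.93221320823284, 'R': array([[-8.48227576e-01, -5.29631301e-01, -8.14812954e-04],
       [-3.93548716e-01,  6.31313471e-01, -6.68253476e-01],
       [ 3.54442361e-01, -5.66510358e-01, -7.43933214e-01]]), 't': array([0.50006901, 0.33905829, 1.49046093])}
wrist {'vertical_fov': 66.28273540922767, 'cx': 320.30499724884095, 'cy': 199.06368250834393, 'R': array([[ 3.02536980e-01, -9.53137276e-01, -8.42416784e-04],
       [-9.08629209e-01, -2.88676302e-01,  3.01759761e-01],
       [-2.87861662e-01, -9.05280421e-02, -9.53383625e-01]]), 't': array([-0.5745471 , -0.03927112,  0.37892349])}
```

View pics/scene0.png

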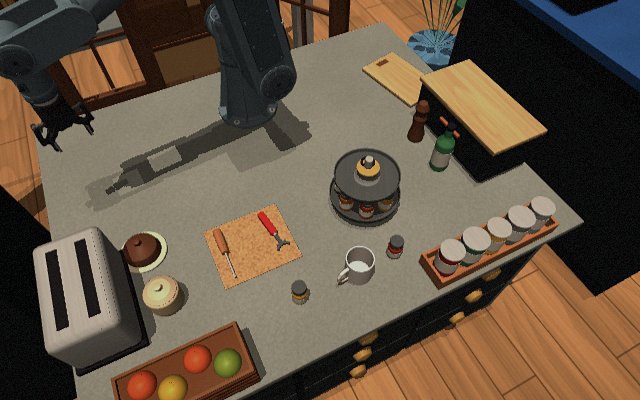

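View pics/side0.png

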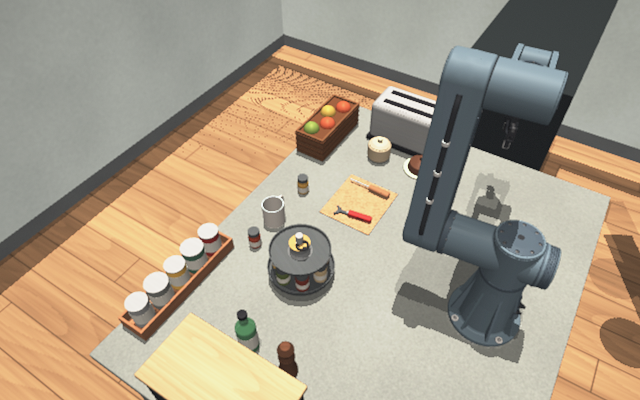

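Scene view: the fork's handle is at (267,222) with its head at (283,243), the screwdriver is at (225,250), and the carousel's washer is at (368,168). In the side view the carousel is at (300,243) and the fork at (353,215). Next I'll measure these.

```bash
cat > h.py <<'E'
from bench import *
import cv2, numpy as np
def f(c): return 200/np.tan(np.radians(c["vertical_fov"])/2)
def ray(c,u,v):
    d=c["R"].T@np.array([(u-c["cx"])/f(c),(v-c["cy"])/f(c),1]); return -c["R"].T@c["t"],d
def onz(c,u,v,z):
    o,d=ray(c,u,v); return o+d*(z-o[2])/d[2]
def proj(c,X):
    p=c["R"]@np.asarray(X)+c["t"]; return np.array([c["cx"]+f(c)*p[0]/p[2],c["cy"]+f(c)*p[1]/p[2]])
def comps(m,amin=15):
    n,l,s,ce=cv2.connectedComponentsWithStats(m.astype(np.uint8)); return [(l==i,s[i],ce[i]) for i in range(1,n) if s[i][4]>=amin]
def tri(c1,p1,c2,p2):
    o1,d1=ray(c1,*p1);o2,d2=ray(c2,*p2)
    A=np.stack([d1,-d2],1); s=np.linalg.lstsq(A,o2-o1,rcond=None)[0]
    a,b=o1+s[0]*d1,o2+s[1]*d2; return (a+b)/2,np.linalg.norm(a-b)
E
python3 - <<'E'
from h import *
for n in ["scene","side"]:
    im=cv2.imread(f"pics/{n}0.png"); c=get_calibration(n)
    h=cv2.cvtColor(im,cv2.COLOR_BGR2HSV)
    box={"scene":(195,200,310,290),"side":(315,165,400,240)}[n]
    for nm,m in [("red",((h[...,0]<6)|(h[...,0]>174))&(h[...,1]>190)&(h[...,2]>120))]:
        mm=np.zeros(m.shape,bool); mm[box[1]:box[3],box[0]:box[2]]=m[box[1]:box[3],box[0]:box[2]]
        for k,s,ce in comps(mm):
            P=np.array([onz(c,u,v,0.018) for v,u in zip(*np.nonzero(k))])[:,:2]
            w,V=np.linalg.eigh(np.cov(P.T)); print(n,nm,s,ce,P.mean(0),V[:,1],np.degrees(np.arctan2(V[1,1],V[0,1])),np.ptp((P-P.mean(0))@V,axis=0))
    for z in (0.17,0.206): print(n,z,onz(c,*{"scene":(368,168),"side":(300,243)}[n],z))
a=cv2.imread("pics/scene0.png");b=cv2.imread("pics/side0.png")
A=cv2.resize(a[140:220,325:410],None,fx=4.6,fy=5,interpolation=2);B=cv2.resize(b[220:300,260:345],None,fx=4.6,fy=5,interpolation=2)
A2=a[195:295,195:310]
cv2.imwrite("pics/c1.png",np.hstack([A,B]))
cs=get_calibration("scene")
for nm,p in [("matcorners",[(274,206),(205,237),(225,287),(301,257)]),("fork tip",[(285,246)]),("screw",[(220,232),(236,276)]),("mug",[(360,277)]),("jar",[(397,253),(300,300)])]:
    for q in p: print(nm,onz(cs,*q,0.004))
E
```

```text
scene red [258 212  19  22 163] [266.74233129 222.3803681 ] [ 0.52403706 -0.138864  ] [-0.98970581 -0.14311677] -171.77175910268218 [0.02063807 0.08736467]
scene 0.17 [0.57995426 0.17169141 0.17      ]
scene 0.206 [0.603816   0.15407556 0.206     ]
side 0.17 [0.56624973 0.17798067 0.17      ]
side 0.206 [0.5496693  0.20012751 0.206     ]
matcorners [ 0.46917023 -0.09249916  0.004     ]
matcorners [ 0.4791771  -0.32504496  0.004     ]
matcorners [ 0.66109266 -0.32519896  0.004     ]
matcorners [ 0.67209439 -0.09282615  0.004     ]
fork tip [ 0.61723677 -0.12001448  0.004     ]
screw [ 0.48298269 -0.27834695  0.004     ]
screw [ 0.64323221 -0.28555979  0.004     ]
mug [0.80571177 0.03075216 0.004     ]
jar [0.7878615  0.16653421 0.004     ]
jar [ 0.79122013 -0.15193945  0.004     ]
```

View pics/c1.png

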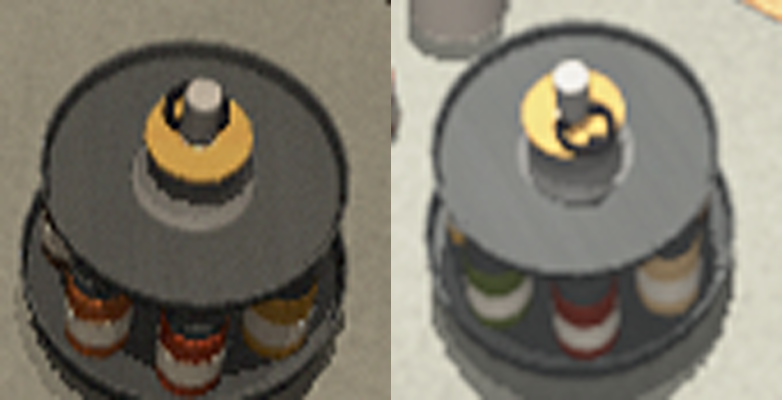

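The clip shows in the scene at about (366,162) and in the side view at about (302,246), on the robot-facing side of the post. I'll triangulate and go above it for a close look.

```bash
python3 - <<'E'
from h import *
a,b=get_calibration("scene"),get_calibration("side")
print("washer",tri(a,(368,167.6),b,(299.8,242.4)),onz(a,368,167.6,.17),onz(b,299.8,242.4,.17))
print("top",tri(a,(369.3,158.8),b,(299.6,235.2)),onz(a,369.3,158.8,.206),onz(b,299.6,235.2,.206))
print("clip",onz(a,366.3,162,.172),onz(b,302.2,245.8,.172))
o=get_obs()
from scipy.spatial.transform import Rotation as R
w=o["eef_rot"];r=R.from_quat([*w[1:],w[0]]);print(r.as_matrix())
c=get_calibration("wrist"); cp=-c["R"].T@c["t"]; print("cam in tool",r.inv().apply(cp-o["eef_pos"]),r.inv().as_matrix()@c["R"].T)
E
```

```text
washer (array([0.57257067, 0.17413705, 0.16348214]), np.float64(0.004588687983033395)) [0.57867238 0.17243878 0.17      ] [0.56808324 0.17636727 0.17      ]
top (array([0.57132264, 0.17493343, 0.20116966]), np.float64(0.005148157065418905)) [0.57667069 0.17413047 0.206     ] [0.56737811 0.17598895 0.206     ]
clip [0.55967655 0.17760504 0.172     ] [0.55352664 0.18461711 0.172     ]
[[ 9.53318181e-01  3.01967603e-01 -1.08298799e-04]
 [ 3.01967466e-01 -9.53317260e-01  1.36055861e-03]
 [ 3.07601508e-04 -1.32974797e-03 -9.99999069e-01]]
cam in tool [ 7.71578693e-02  8.42260755e-05 -1.23120460e-01] [[ 5.97096317e-04 -9.53276610e-01 -3.02098244e-01]
 [ 9.99999569e-01  3.54358441e-04  8.58311663e-04]
 [-7.11157369e-04 -3.02098626e-01  9.53276410e-01]]
```

>>> apply_moves(
  moves=[
    [[5,-3,0.5,0,0,0.03,1],[10,-6,1,0,0,0.06,1],[15,-9,2,0,0,0.09,1],[20,-12,3,0,0,0.12,1],[24,-14.5,4,0,0,0.164,1],[28,-17,5,0,0,0.164,1],[32,-19.5,6,0,0,0.164,1],[36,-22,7,0,0,0.164,1]],
  ],
)

```text
time_s: 0.95
eef_pos: [0.4335, -0.2489, 0.1858]
eef_rot: [0.0, 0.997, 0.071, 0.0]
wrist_force: [0.4, -0.6, -0.5]
opening: 0.998
```

>>> apply_moves(
  moves=[
    [[4,-3,1,0,0,0,1],[7,-5,2,0,0,0,1],[9,-6.5,3,0,0,0,1],[9,-7,4,0,0,0,1],[9,-7,4,0,0,0,1],[9,-7,4,0,0,0,1]],
  ],
)

```text
time_s: 1.55
eef_pos: [0.5108, -0.1691, 0.1458]
eef_rot: [-0.0, 0.997, 0.071, -0.001]
wrist_force: [0.1, 0.1, 0.7]
opening: 1.001
```

```bash
python3 - <<'E'
from h import *
from scipy.spatial.transform import Rotation as R
o=get_obs(); c=get_calibration("wrist"); im=camera("wrist")[:,:,::-1].copy()
cv2.imwrite("pics/w1.png",im)
w=o["eef_rot"];r=R.from_quat([*w[1:],w[0]]);print(o["time_s"],o["eef_pos"],r.as_matrix())
h=cv2.cvtColor(im,cv2.COLOR_BGR2HSV)
m=((h[...,0]<6)|(h[...,0]>174))&(h[...,1]>150)&(h[...,2]>70)
for k,s,ce in comps(m,200):
    P=np.array([onz(c,u,v,0.02) for v,u in zip(*np.nonzero(k))])[:,:2]
    wv,V=np.linalg.eigh(np.cov(P.T)); print(s,ce,P.mean(0),np.degrees(np.arctan2(V[1,1],V[0,1])),np.ptp((P-P.mean(0))@V,axis=0))
E
```

```text
1.55 [ 0.51081589 -0.16905273  0.14582115] [[ 9.89888562e-01  1.41842655e-01 -1.13873725e-03]
 [ 1.41843015e-01 -9.89889136e-01  2.41002346e-04]
 [-1.09303922e-03 -4.00087390e-04 -9.99999323e-01]]
[ 270  124   29  104 2533] [285.28424793 173.32688512] [ 0.52637694 -0.13771459] -171.9114693510779 [0.02185167 0.08805982]
```

View pics/w1.png

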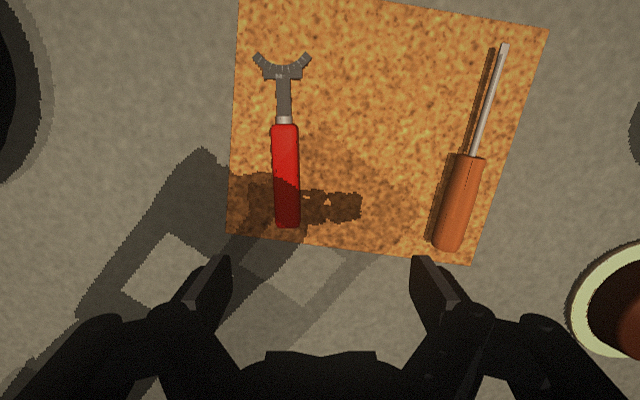

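The wrist view shows the fork upright at x≈285, handle (272–298, 124–228), head at (283,65). The tool yaw matches it to 0.1°. Next: centre over it, go down, close.

>>> apply_moves(
  moves=[
    [[2,-2,3,0,0,0,1],[2.95,-2.9,6,0,0,0,1],[2.95,-2.9,9,0,0,0,1],[2.95,-2.9,11,0,0,0,1],[2.95,-2.9,12,0,0,0,1],[2.95,-2.9,12,0,0,0,0],[2.95,-2.9,12,0,0,0,0],[2.95,-2.9,12,0,0,0,0]],
  ],
)

```text
time_s: 2.4
eef_pos: [0.5378, -0.1366, 0.0277]
eef_rot: [0.001, 0.997, 0.071, 0.001]
wrist_force: [-0.4, -0.2, -0.1]
opening: 0.511
```

>>> apply_moves(
  moves=[
    [[0,0,0,0,0,0,0],[0,0,0,0,0,0,0],[0,0,0,0,0,0,0],[0,0,0,0,0,0,0]],
  ],
)

```text
time_s: 2.8
eef_pos: [0.5378, -0.1363, 0.0275]
eef_rot: [0.001, 0.997, 0.071, 0.001]
wrist_force: [-0.3, -1.0, 6.3]
opening: 0.24
```

>>> apply_moves(
  moves=[
    [[0,0,-2,0,0,0,0],[0,0,-5,0,0,0,0],[0,-1,-9,0,0,0,0],[0,-4,-13,0,0,0,0],[0,-8,-16,0,0,0,0],[0,-12,-19,0,0,0,0],[0,-16,-22,0,0,0,0],[0,-20,-24,0,0,0,0]],
  ],
)

```text
time_s: 3.6
eef_pos: [0.5083, 0.0638, 0.2687]
eef_rot: [0.0, 0.997, 0.071, 0.002]
wrist_force: [0.6, 0.9, -1.5]
opening: 0.236
```

>>> apply_moves(
  moves=[
    [[0,-3,0,0,0,0,0],[0,-4,0,0,0,0,0],[0,-4,0,0,0,0,0],[0,-4,0,0,0,0,0]],
  ],
)

```text
time_s: 4.0
eef_pos: [0.5024, 0.1012, 0.2655]
eef_rot: [0.0, 0.997, 0.071, -0.001]
wrist_force: [0.6, 0.1, -1.1]
opening: 0.239
```

```bash
python3 - <<'E'
from h import *
from scipy.spatial.transform import Rotation as R
o=get_obs(); c=get_calibration("wrist"); im=camera("wrist")[:,:,::-1].copy()
cv2.imwrite("pics/w2.png",im); np.save("w2.npy",np.array([c,o],dtype=object),allow_pickle=True)
w=o["eef_rot"];r=R.from_quat([*w[1:],w[0]]);print(o["time_s"],o["eef_pos"],o["wrist_force"],o["opening"],r.as_matrix())
print(proj(c,[.573,.174,.17]))
E
```

```text
4.0 [0.50236493 0.10118416 0.26545219] [ 0.6437915   0.0624791  -1.09761037] 0.2393129126151601 [[ 9.89812454e-01  1.42372674e-01 -1.15263931e-03]
 [ 1.42372043e-01 -9.89813026e-01 -6.12694745e-04]
 [-1.22812839e-03  4.42349276e-04 -9.99999148e-01]]
[228.16709699  96.96989256]
```

View pics/w2.png

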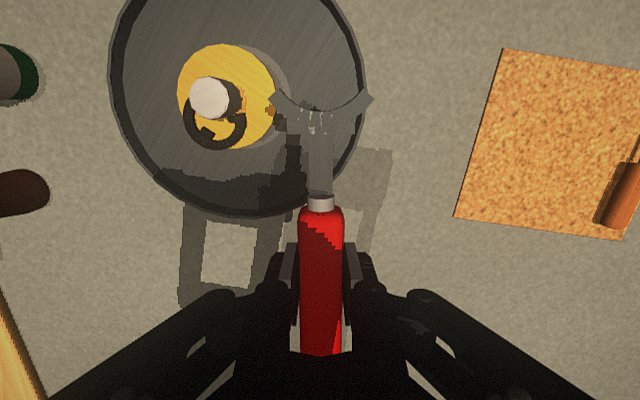

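The wrist view is clear: washer centred near (228,96), post top at (209,98), and clip at (214,120) behind the post with its lug at (208,134). The fork is held straight, with its head at (322,100). Fit circles to these.

```bash
python3 - <<'E'
from h import *
from scipy.optimize import least_squares
c,o=np.load("w2.npy",allow_pickle=True)
im=cv2.imread("pics/w2.png");h=cv2.cvtColor(im,cv2.COLOR_BGR2HSV)
def circ(P,r):
    s=least_squares(lambda q:np.hypot(*(P-q).T)-r,P.mean(0),loss="soft_l1",f_scale=.001); return s.x,np.abs(s.fun).mean()
y=(h[...,0]>15)&(h[...,0]<32)&(h[...,1]>130)&(h[...,2]>100); y[:, 300:]=0; y[170:]=0
k=max(comps(y),key=lambda t:t[1][4])[0]
hull=cv2.convexHull(np.argwhere(k)[:,::-1].astype(np.int32))[:,0]
P=np.array([onz(c,u,v,.17)[:2] for u,v in hull]); print("washer",circ(P,.034))
wc=circ(P,.034)[0]
wm=(h[...,1]<50)&(h[...,2]>150); wm[:,260:]=0;wm[:60]=0;wm[140:]=0; wm[:,:170]=0
k=max(comps(wm),key=lambda t:t[1][4]); ct=cv2.findContours(k[0].astype(np.uint8),0,1)[0][0][:,0]
P=np.array([onz(c,u,v,.206)[:2] for u,v in ct]); print("top",circ(P,.012),k[1])
# clip: dark pixels on washer
d=(h[...,2]<60); d[:85]=0;d[155:]=0;d[:,:175]=0;d[:,256:]=0
k=max(comps(d),key=lambda t:t[1][4]); print(k[1])
ct=max(cv2.findContours(k[0].astype(np.uint8),0,1)[0],key=len)[:,0]
P=np.array([onz(c,u,v,.174)[:2] for u,v in ct])
g=wc-[.016,0]
for it in range(8):
    sel=P[(np.abs(np.hypot(*(P-g).T)-.021)<.004)]; g,e=circ(sel,.021)
print("clip c",g,e,len(sel),"off",wc-g,np.hypot(*(wc-g)))
print("angle fr clip to post",np.degrees(np.arctan2(*(wc-g)[::-1])))
big=cv2.resize(im[60:170,160:270],None,fx=5,fy=5,interpolation=cv2.INTER_CUBIC)
for a in np.arange(0,6.28,.1):
    for q,R_,z,col in ((g,.021,.174,(255,0,255)),(wc,.034,.17,(0,255,0))):
        p=proj(c,[*(q+R_*np.array([np.cos(a),np.sin(a)])),z]); cv2.circle(big,tuple(int(t) for t in (p-[160,60]+.5)*5),2,col,-1)
big=cv2.copyMakeBorder(big,0,0,0,0,0); cv2.imwrite("pics/z2.png",big)
# fork pose: handle
m=((h[...,0]<6)|(h[...,0]>174))&(h[...,1]>150)&(h[...,2]>70)
E
```

```text
washer (array([0.57195763, 0.17499261]), np.float64(0.0003495626647649015))
top (array([0.56825681, 0.17731184]), np.float64(0.0021300092833821784)) [189  77  39  31 276]
[183  99  63  51 975]
clip c [0.5644988  0.17774625] 0.0015378631221624353 107 off [ 0.00745883 -0.00275364] 0.007950887398661986
angle fr clip to post -20.263065439034673
```

View pics/z2.png

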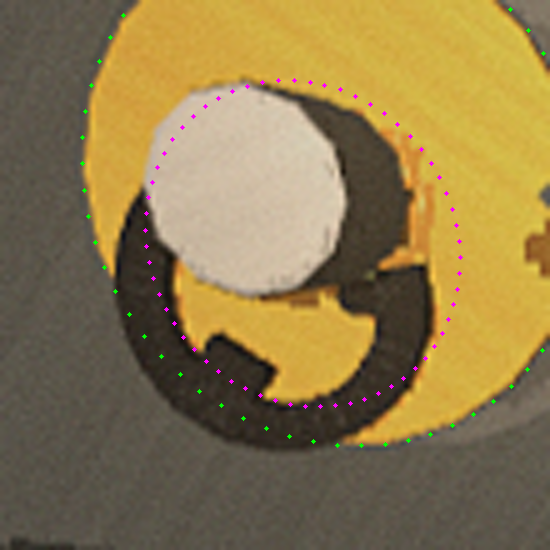

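Washer fit (green) is good, but the clip fit (magenta) is wrong because it caught the post's shadow side. The clip's outer edge reads clearly in the crop at (117,270), (140,370), (200,425), (280,450), (350,437), (410,385), (433,310), with the back lug at about (240,363). Refit from those points.

```bash
python3 - <<'E'
from h import *
from scipy.optimize import least_squares
c,o=np.load("w2.npy",allow_pickle=True)
W=np.array([.5720,.1750])
f2=lambda x,y,z:onz(c,160+x/5-.5+.0,60+y/5-.5,z)[:2]
P=np.array([f2(x,y,.172) for x,y in [(117,270),(140,370),(200,425),(280,450),(350,437),(410,385),(433,310)]])
s=least_squares(lambda q:np.hypot(*(P-q).T)-.021,P.mean(0)); g=s.x
print("clip",g,s.fun*1e3,"dist",np.hypot(*(W-g)),"ang to post",np.degrees(np.arctan2(*(W-g)[::-1])))
L=f2(240,363,.174); d=g-L; print("mouth angle from lug",np.degrees(np.arctan2(d[1],d[0])),np.hypot(*d))
# tips of arms: ends near (130,195)? right (345..428,285)
for t in [(428,265),(375,277)]: print(f2(*t,.174))
# fork seat in tool frame: bottom of crescent etc. blade z about tcp-?
from scipy.spatial.transform import Rotation as R
w=o["eef_rot"];r=R.from_quat([*w[1:],w[0]])
for zt in (.013,.017):
  for n,(u,v) in dict(hornL=(271,95),hornR=(373,97),handL=(300,208),handR=(344,208),bot=(322,354)).items():
    oo,dd=ray(c,u,v); q=r.inv().apply(oo-o["eef_pos"]);e=r.inv().apply(dd); print(zt,n,(q+e*(zt-q[2])/e[2]).round(4))
E
```

```text
clip [0.5571733  0.18213494] [ 0.2427088   0.75204524  0.00607152 -0.29457018 -0.209814    0.25159304
  0.77962235] dist 0.016454125058697002 ang to post -25.697900821276104
mouth angle from lug -21.526641524756624 0.009725355539860567
[0.56478023 0.16105055]
[0.5621956  0.16802792]
0.013 hornL [ 0.08   -0.0205  0.013 ]
0.013 hornR [0.0792 0.0225 0.013 ]
0.013 handL [ 0.0296 -0.0093  0.013 ]
0.013 handR [0.0296 0.0114 0.013 ]
0.013 bot [-0.0562  0.0012  0.013 ]
0.017 hornL [ 0.0801 -0.0211  0.017 ]
0.017 hornR [0.0793 0.0231 0.017 ]
0.017 handL [ 0.0282 -0.0096  0.017 ]
0.017 handR [0.0282 0.0117 0.017 ]
0.017 bot [-0.0601  0.0013  0.017 ]
```

>>> apply_moves(
  moves=[
    [[-1,-3,0,0,0,0.14,0],[-2,-6,0,0,0,0.28,0],[-3,-9,0,0,0,0.42,0],[-3.7,-12,0,0,0,0.55,0],[-3.7,-14,0,0,0,0.579,0],[-3.7,-14,0,0,0,0.579,0],[-3.7,-14,0,0,0,0.579,0],[-3.7,-14,0,0,0,0.579,0]],
  ],
)

```text
time_s: 4.85
eef_pos: [0.4465, 0.2338, 0.2658]
eef_rot: [0.0, 0.976, -0.217, -0.0]
wrist_force: [0.6, -0.3, -1.3]
opening: 0.239
```

```bash
cat > st.py <<'E'
from h import *
from scipy.spatial.transform import Rotation as R
def st():
    o=get_obs(); w=o["eef_rot"];r=R.from_quat([*w[1:],w[0]]); M=r.as_matrix()
    W=np.array([.572,.175,.170]); seat=o["eef_pos"]+M@[.098,.001,.0175]
    yaw=np.arctan2(M[1,0],M[0,0]); print("t",o["time_s"],"tcp",o["eef_pos"].round(4),"yaw",np.degrees(yaw).round(2),"tilt",np.degrees([M[0,2],M[1,2],M[2,0]]).round(2))
    print("W-seat in tool mm",(M.T@(W-seat)*1e3).round(2),"F tool",(M.T@o["wrist_force"]).round(2),"open",o["opening"])
    return o,r
E
python3 -c "
from st import *
o,r=st(); c=get_calibration('wrist'); im=camera('wrist')[:,:,::-1].copy(); cv2.imwrite('pics/w3.png',im); np.save('w3.npy',np.array([c,o],dtype=object),allow_pickle=True)"
```

```text
t 4.85 tcp [0.4465 0.2338 0.2658] yaw -25.06 tilt [-0.03 -0.03 -0.01]
W-seat in tool mm [40.59 -0.9  78.25] F tool [0.65 0.06 1.33] open 0.23887644376312372
```

View pics/w3.png

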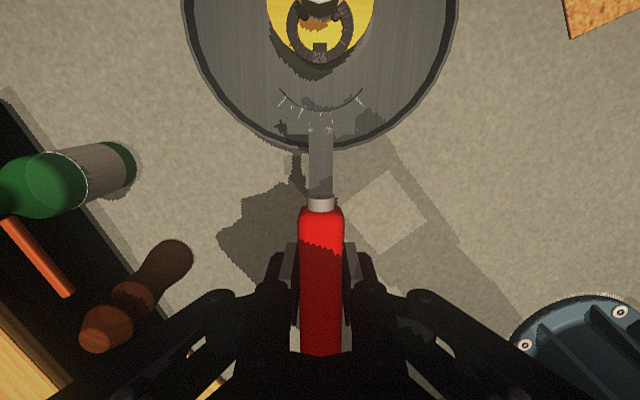

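The wrist view shows the clip's mouth pointing straight ahead, its lug and back on column 320, in line with the fork (column 321). I'll check clearance to the mill and bottle, then descend.

```bash
python3 - <<'E'
from st import *
c,o=np.load("w3.npy",allow_pickle=True)
w=o["eef_rot"];r=R.from_quat([*w[1:],w[0]])
for n,u,v,z in [("mill top",105,335,.165),("mill base",178,262,.02),("bottle base",115,165,0.01),("bottle cap",40,183,.18)]:
    X=onz(c,u,v,z); print(n,X,"tool mm",(r.inv().apply(X-o["eef_pos"])*1e3).round())
g=np.array(onz(c,320,64,.172)); print("clip back",g,(r.inv().apply(g-o["eef_pos"])*1e3))
P=[onz(c,u,v,.172) for u,v in [(286,32),(355,32)]];print("sides",[r.inv().apply(g-o["eef_pos"])*1e3 for g in P])
E
```

```text
mill top [0.41823819 0.45841985 0.165     ] tool mm [-121. -192.  101.]
mill base [0.41107103 0.46191787 0.02      ] tool mm [-129. -192.  246.]
bottle base [0.55705147 0.46546006 0.01      ] tool mm [   2. -257.  256.]
bottle cap [0.55064427 0.40229025 0.18      ] tool mm [  23. -197.   86.]
clip back [0.53793181 0.19092713 0.172     ] [1.00978562e+02 9.95929540e-02 9.37546573e+01]
sides [array([119.61759632, -21.43642468,  93.73491375]), array([119.64788512,  22.26403788,  93.76793865])]
```

>>> apply_moves(
  moves=[
    [[0,-0.08,3,0,0,0,0],[0,-0.08,5,0,0,0,0],[0,-0.08,6.5,0,0,0,0],[0,-0.08,7.2,0,0,0,0],[0,-0.08,7.38,0,0,0,0],[0,-0.08,7.38,0,0,0,0],[1,-0.08,7.38,0,0,0,0],[1.5,-0.08,7.38,0,0,0,0]],
  ],
)

```text
time_s: 5.7
eef_pos: [0.4616, 0.2293, 0.1934]
eef_rot: [-0.0, 0.976, -0.216, 0.001]
wrist_force: [-0.6, -0.0, -0.9]
opening: 0.238
```

```bash
python3 -c "
from st import *
o,r=st(); c=get_calibration('wrist'); im=camera('wrist')[:,:,::-1].copy()
s=get_calibration('side'); b=camera('side')[:,:,::-1]
A=cv2.resize(im[0:160,220:420],None,fx=2,fy=2,interpolation=2);B=cv2.resize(b[210:290,250:350],None,fx=4,fy=4,interpolation=2)
cv2.imwrite('pics/w4.png',np.hstack([A,B]))"
```

```text
t 5.7 tcp [0.4616 0.2293 0.1934] yaw -25.0 tilt [0.14 0.02 0.12]
W-seat in tool mm [24.97  1.57  6.16] F tool [-0.53  0.28  0.94] open 0.23811753826301424
```

View pics/w4.png

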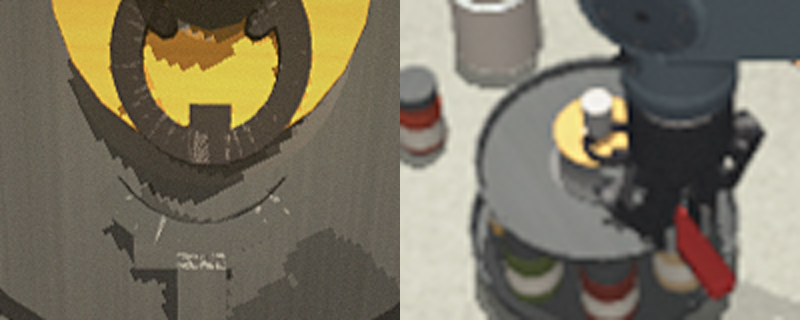

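Close view: the crescent's centre is at crop column 202 and the clip's at 210, so the fork sits about 1.7 mm to the left. The state gives the same, and it is 1.5 mm high. Correct both before touching.

>>> apply_moves(
  moves=[
    [[0,0.15,0.15,0,0,0,0],[0,0.15,0.15,0,0,0,0],[0,0.15,0.15,0,0,0,0]],
  ],
)

```text
time_s: 6.1
eef_pos: [0.4591, 0.2282, 0.1907]
eef_rot: [0.0, 0.976, -0.216, -0.0]
wrist_force: [0.2, 0.4, -1.7]
opening: 0.239
```

```bash
python3 -c "
from st import *
st()"
```

```text
t 6.1 tcp [0.4591 0.2282 0.1907] yaw -24.99 tilt [-0.02  0.   -0.01]
W-seat in tool mm [26.83 -0.44  3.18] F tool [ 0.03 -0.44  1.67] open 0.23871741471068353
```

>>> apply_moves(
  moves=[
    [[0.2,-0.04,-0.08,0,0,0,0],[0.4,-0.04,-0.08,0,0,0,0],[0.6,-0.04,-0.08,0,0,0,0],[0.7,-0.04,-0.08,0,0,0,0],[0.7,-0.04,-0.08,0,0,0,0],[0.7,-0.04,-0.08,0,0,0,0]],
  ],
)

```text
time_s: 6.7
eef_pos: [0.4658, 0.2256, 0.1915]
eef_rot: [0.0, 0.976, -0.216, -0.0]
wrist_force: [-0.3, 0.2, -1.3]
opening: 0.238
```

```bash
python3 -c "
from st import *
o,r=st(); im=camera('wrist')[:,:,::-1].copy(); cv2.imwrite('pics/w5.png',cv2.resize(im[0:160,220:420],None,fx=3,fy=3,interpolation=2))"
```

```text
t 6.7 tcp [0.4658 0.2256 0.1915] yaw -25.0 tilt [-0.01  0.   -0.01]
W-seat in tool mm [19.63 -0.03  4.01] F tool [-0.31 -0.04  1.32] open 0.23818824852912704
```

View pics/w5.png

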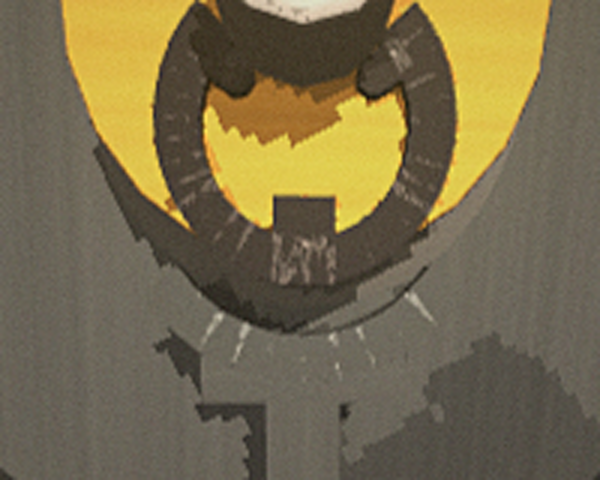

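The clip and shank are both on column 305, aligned, with a gap of about 5 mm. Now push slowly.

>>> apply_moves(
  moves=[
    [[0.1,0,0,0,0,0,0],[0.2,0,0,0,0,0,0],[0.3,0,0,0,0,0,0],[0.4,0,0,0,0,0,0],[0.45,0,0,0,0,0,0],[0.5,0,0,0,0,0,0],[0.55,0,0,0,0,0,0],[0.6,0,0,0,0,0,0]],
  ],
)

```text
time_s: 7.55
eef_pos: [0.4713, 0.2231, 0.1916]
eef_rot: [-0.0, 0.976, -0.216, 0.0]
wrist_force: [0.3, 0.4, -1.3]
opening: 0.237
```

```bash
python3 -c "
from st import *
st()"
```

```text
t 7.55 tcp [0.4713 0.2231 0.1916] yaw -24.99 tilt [0. 0. 0.]
W-seat in tool mm [13.55  0.05  4.12] F tool [ 0.06 -0.51  1.35] open 0.23737286293952897
```

>>> apply_moves(
  moves=[
    [[0.04,0,0,0,0,0,0],[0.08,0,0,0,0,0,0],[0.12,0,0,0,0,0,0],[0.15,0,0,0,0,0,0],[0.15,0,0,0,0,0,0],[0.15,0,0,0,0,0,0]],
  ],
)

```text
time_s: 8.15
eef_pos: [0.4727, 0.2224, 0.1916]
eef_rot: [-0.0, 0.976, -0.216, -0.0]
wrist_force: [0.8, -0.6, -1.7]
opening: 0.241
```

```bash
python3 -c "
from st import *
st()"
```

```text
t 8.15 tcp [0.4727 0.2224 0.1916] yaw -24.99 tilt [-0.  0. -0.]
W-seat in tool mm [12.09  0.02  4.09] F tool [0.99 0.21 1.67] open 0.24092784692537597
```

>>> apply_moves(
  moves=[
    [[0.04,0,0,0,0,0,0],[0.08,0,0,0,0,0,0],[0.12,0,0,0,0,0,0],[0.15,0,0,0,0,0,0],[0.15,0,0,0,0,0,0],[0.15,0,0,0,0,0,0]],
  ],
)

```text
time_s: 8.75
eef_pos: [0.474, 0.2218, 0.1916]
eef_rot: [0.0, 0.976, -0.216, 0.0]
wrist_force: [0.3, -0.1, -1.4]
opening: 0.24
```

```bash
python3 -c "
from st import *
st()
im=camera('wrist')[:,:,::-1].copy(); cv2.imwrite('pics/w6.png',cv2.resize(im[0:160,220:420],None,fx=3,fy=3,interpolation=2))"
```

```text
t 8.75 tcp [0.474  0.2218 0.1916] yaw -24.99 tilt [ 0. -0.  0.]
W-seat in tool mm [1.058e+01 1.000e-02 4.110e+00] F tool [0.32 0.01 1.45] open 0.24048570135824396
```

View pics/w6.png

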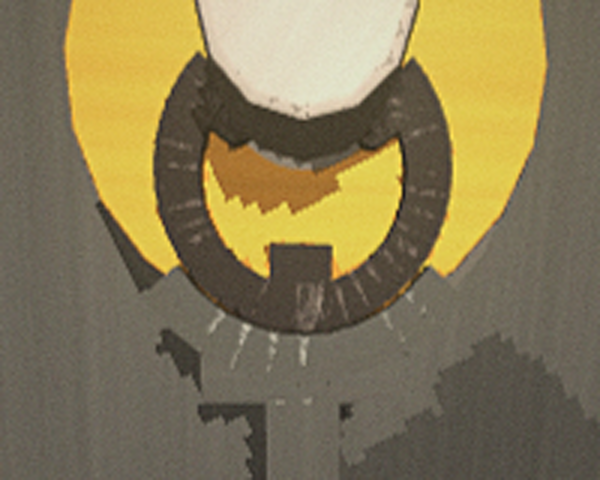

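The fork's crescent now cradles the clip evenly, with the lugs close to the groove. Continue in small steps on force.

>>> apply_moves(
  moves=[
    [[0.04,0,0,0,0,0,0],[0.08,0,0,0,0,0,0],[0.12,0,0,0,0,0,0],[0.15,0,0,0,0,0,0],[0.15,0,0,0,0,0,0]],
  ],
)

```text
time_s: 9.3
eef_pos: [0.4748, 0.2214, 0.1914]
eef_rot: [0.0, 0.976, -0.216, -0.001]
wrist_force: [-4.4, 1.6, 0.9]
opening: 0.242
```

>>> apply_moves(
  moves=[
    [[0.04,0,0,0,0,0,0],[0.08,0,0,0,0,0,0],[0.1,0,0,0,0,0,0],[0.1,0,0,0,0,0,0]],
  ],
)

```text
time_s: 9.7
eef_pos: [0.4751, 0.2212, 0.1913]
eef_rot: [-0.0, 0.976, -0.216, -0.001]
wrist_force: [-7.1, 2.5, 2.2]
opening: 0.245
```

```bash
python3 -c "
from st import *
st()"
```

```text
t 9.7 tcp [0.4751 0.2212 0.1913] yaw -24.98 tilt [-0.15  0.04 -0.15]
W-seat in tool mm [ 9.44 -0.03  3.51] F tool [-7.46  0.74 -2.16] open 0.24527598993160882
```

>>> apply_moves(
  moves=[
    [[0.03,0,-0.03,0,0,0,0],[0.06,0,-0.05,0,0,0,0],[0.08,0,-0.05,0,0,0,0],[0.08,0,-0.05,0,0,0,0]],
  ],
)

```text
time_s: 10.1
eef_pos: [0.4753, 0.2211, 0.1915]
eef_rot: [-0.0, 0.976, -0.216, -0.002]
wrist_force: [-8.1, 2.9, 0.6]
opening: 0.243
```

```bash
python3 -c "
from st import *
st()"
```

```text
t 10.1 tcp [0.4753 0.2211 0.1915] yaw -24.96 tilt [-0.22  0.05 -0.22]
W-seat in tool mm [ 9.22 -0.05  3.59] F tool [-8.59  0.81 -0.59] open 0.2432515598609826
```

>>> apply_moves(
  moves=[
    [[0.03,0,0,0,0,0,0],[0.06,0,0,0,0,0,0],[0.08,0,0,0,0,0,0],[0.08,0,0,0,0,0,0]],
  ],
)

```text
time_s: 10.5
eef_pos: [0.4757, 0.2208, 0.1915]
eef_rot: [0.0, 0.976, -0.216, -0.002]
wrist_force: [-9.1, 4.1, 1.2]
opening: 0.24
```

>>> apply_moves(
  moves=[
    [[0.02,0,0,0,0,0,0],[0.04,0,0,0,0,0,0],[0.05,0,0,0,0,0,0],[0.05,0,0,0,0,0,0]],
  ],
)

```text
time_s: 10.9
eef_pos: [0.476, 0.2207, 0.1915]
eef_rot: [-0.0, 0.976, -0.216, -0.002]
wrist_force: [-9.0, 4.8, 1.8]
opening: 0.239
```

```bash
python3 -c "
from st import *
st()"
```

```text
t 10.9 tcp [0.476  0.2207 0.1915] yaw -24.96 tilt [-0.27  0.06 -0.27]
W-seat in tool mm [ 8.4  -0.08  3.45] F tool [-10.17  -0.57  -1.71] open 0.23930981442365434
```

>>> apply_moves(
  moves=[
    [[0.02,0,-0.02,0,0,0,0],[0.04,0,-0.03,0,0,0,0],[0.05,0,-0.03,0,0,0,0],[0.05,0,-0.03,0,0,0,0]],
  ],
)

```text
time_s: 11.3
eef_pos: [0.477, 0.2202, 0.1917]
eef_rot: [0.0, 0.976, -0.216, -0.002]
wrist_force: [-6.7, 2.9, -0.7]
opening: 0.242
```

>>> apply_moves(
  moves=[
    [[0.02,0,0,0,0,0,0],[0.04,0,0,0,0,0,0],[0.05,0,0,0,0,0,0],[0.05,0,0,0,0,0,0]],
  ],
)

```text
time_s: 11.7
eef_pos: [0.4772, 0.2201, 0.1916]
eef_rot: [0.0, 0.976, -0.216, -0.002]
wrist_force: [-7.9, 4.8, 0.0]
opening: 0.245
```

```bash
python3 -c "
from st import *
st()"
```

```text
t 11.7 tcp [0.4772 0.2201 0.1916] yaw -24.97 tilt [-0.25  0.05 -0.25]
W-seat in tool mm [ 7.1  -0.17  3.66] F tool [-9.22 -1.05  0.01] open 0.24471570434649695
```

>>> apply_moves(
  moves=[
    [[0.02,0,0,0,0,0,0],[0.04,0,0,0,0,0,0],[0.05,0,0,0,0,0,0],[0.05,0,0,0,0,0,0]],
  ],
)

```text
time_s: 12.1
eef_pos: [0.4776, 0.2199, 0.1916]
eef_rot: [0.0, 0.976, -0.216, -0.002]
wrist_force: [-8.3, 4.0, 0.4]
opening: 0.241
```

>>> apply_moves(
  moves=[
    [[0.02,0,0,0,0,0,0],[0.04,0,0,0,0,0,0],[0.05,0,0,0,0,0,0],[0.05,0,0,0,0,0,0]],
  ],
)

```text
time_s: 12.5
eef_pos: [0.4782, 0.2197, 0.1916]
eef_rot: [0.0, 0.976, -0.216, -0.002]
wrist_force: [-7.4, 3.4, -0.5]
opening: 0.241
```

```bash
python3 -c "
from st import *
st()"
```

```text
t 12.5 tcp [0.4782 0.2197 0.1916] yaw -24.96 tilt [-0.24  0.04 -0.24]
W-seat in tool mm [ 6.02 -0.14  3.69] F tool [-8.11  0.08  0.53] open 0.2411462634011166
```

>>> apply_moves(
  moves=[
    [[0.02,0,0,0,0,0,0],[0.04,0,0,0,0,0,0],[0.05,0,0,0,0,0,0],[0.05,0,0,0,0,0,0]],
  ],
)

```text
time_s: 12.9
eef_pos: [0.4798, 0.2189, 0.1919]
eef_rot: [0.0, 0.976, -0.216, -0.001]
wrist_force: [-3.3, 1.5, -1.0]
opening: 0.241
```

>>> apply_moves(
  moves=[
    [[0.02,0,0,0,0,0,0],[0.04,0,0,0,0,0,0],[0.05,0,0,0,0,0,0],[0.05,0,0,0,0,0,0]],
  ],
)

```text
time_s: 13.3
eef_pos: [0.481, 0.2185, 0.1924]
eef_rot: [0.0, 0.976, -0.216, 0.0]
wrist_force: [-2.7, 0.7, -1.1]
opening: 0.241
```

```bash
python3 -c "
from st import *
st()"
```

```text
t 13.3 tcp [0.481  0.2185 0.1924] yaw -25.0 tilt [ 0. -0.  0.]
W-seat in tool mm [ 2.91 -0.03  4.92] F tool [-2.78  0.55  1.06] open 0.24130403401647743
```

The force has fallen from about 9 N to 2.7 N, so it is past the peak. Take it home, lowering 0.6 mm to keep overlap with the clip.

>>> apply_moves(
  moves=[
    [[0.04,0,0.04,0,0,0,0],[0.08,0,0.06,0,0,0,0],[0.12,0,0.06,0,0,0,0],[0.15,0,0.06,0,0,0,0],[0.15,0,0.06,0,0,0,0]],
  ],
)

```text
time_s: 13.8
eef_pos: [0.4829, 0.2178, 0.1921]
eef_rot: [-0.0, 0.976, -0.216, 0.001]
wrist_force: [-0.3, -0.6, -1.4]
opening: 0.238
```

```bash
python3 -c "
from st import *
st()"
```

```text
t 13.8 tcp [0.4829 0.2178 0.1921] yaw -25.0 tilt [ 0.07 -0.01  0.07]
W-seat in tool mm [0.84 0.12 4.68] F tool [0.04 0.68 1.4 ] open 0.23788236419860964
```

>>> apply_moves(
  moves=[
    [[0.04,0,0.03,0,0,0,0],[0.08,0,0.03,0,0,0,0],[0.12,0,0.03,0,0,0,0],[0.15,0,0.03,0,0,0,0],[0.15,0,0.03,0,0,0,0]],
  ],
)

```text
time_s: 14.3
eef_pos: [0.4839, 0.2173, 0.1916]
eef_rot: [-0.0, 0.976, -0.216, 0.0]
wrist_force: [0.2, -0.1, -1.3]
opening: 0.239
```

>>> apply_moves(
  moves=[
    [[0.03,0,0,0,0,0,0],[0.06,0,0,0,0,0,0],[0.09,0,0,0,0,0,0],[0.09,0,0,0,0,0,0]],
  ],
)

```text
time_s: 14.7
eef_pos: [0.4845, 0.217, 0.1915]
eef_rot: [-0.0, 0.976, -0.216, 0.0]
wrist_force: [0.2, -0.0, -1.9]
opening: 0.243
```

```bash
python3 -c "
from st import *
st()"
```

```text
t 14.7 tcp [0.4845 0.217  0.1915] yaw -24.99 tilt [0.01 0.   0.01]
W-seat in tool mm [-0.97  0.08  4.02] F tool [ 0.18 -0.04  1.93] open 0.24310573936521981
```

>>> apply_moves(
  moves=[
    [[0.03,0,0,0,0,0,0],[0.06,0,0,0,0,0,0],[0.09,0,0,0,0,0,0],[0.09,0,0,0,0,0,0]],
  ],
)

```text
time_s: 15.1
eef_pos: [0.4853, 0.2166, 0.1915]
eef_rot: [-0.0, 0.976, -0.216, 0.0]
wrist_force: [0.0, -0.2, -1.3]
opening: 0.246
```

>>> apply_moves(
  moves=[
    [[0.03,0,0,0,0,0,0],[0.06,0,0,0,0,0,0],[0.09,0,0,0,0,0,0],[0.09,0,0,0,0,0,0]],
  ],
)

```text
time_s: 15.5
eef_pos: [0.486, 0.2162, 0.1915]
eef_rot: [0.0, 0.976, -0.216, -0.0]
wrist_force: [-0.9, -1.2, -1.3]
opening: 0.239
```

```bash
python3 -c "
from st import *
st()
im=camera('wrist')[:,:,::-1].copy(); cv2.imwrite('pics/w7.png',cv2.resize(im[0:160,220:420],None,fx=3,fy=3,interpolation=2))"
```

```text
t 15.5 tcp [0.486  0.2162 0.1915] yaw -25.0 tilt [-0.02 -0.   -0.01]
W-seat in tool mm [-2.64 -0.06  3.93] F tool [-0.35  1.46  1.29] open 0.23889345275492185
```

View pics/w7.png

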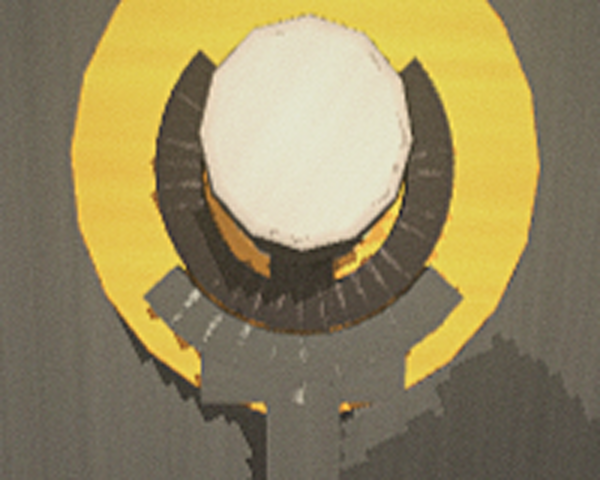

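The clip is on the groove (ring around the post) and the fork is in the crescent, just touching. Now press to about 12 N.

>>> apply_moves(
  moves=[
    [[0.04,0,0,0,0,0,0],[0.08,0,0,0,0,0,0],[0.12,0,0,0,0,0,0],[0.15,0,0,0,0,0,0],[0.15,0,0,0,0,0,0]],
  ],
)

```text
time_s: 16.05
eef_pos: [0.4864, 0.2159, 0.1912]
eef_rot: [0.0, 0.976, -0.216, -0.001]
wrist_force: [-6.3, 1.9, 1.2]
opening: 0.246
```

```bash
python3 -c "
from st import *
st()"
```

```text
t 16.05 tcp [0.4864 0.2159 0.1912] yaw -24.98 tilt [-0.13  0.03 -0.13]
W-seat in tool mm [-3.1  -0.07  3.53] F tool [-6.47  0.95 -1.15] open 0.2460115463324216
```

>>> apply_moves(
  moves=[
    [[0.03,0,-0.03,0,0,0,0],[0.06,0,-0.04,0,0,0,0],[0.09,0,-0.04,0,0,0,0],[0.09,0,-0.04,0,0,0,0]],
  ],
)

```text
time_s: 16.45
eef_pos: [0.4865, 0.2158, 0.1914]
eef_rot: [0.0, 0.976, -0.216, -0.002]
wrist_force: [-7.9, 3.2, 1.2]
opening: 0.24
```

```bash
python3 -c "
from st import *
st()"
```

```text
t 16.45 tcp [0.4865 0.2158 0.1914] yaw -24.97 tilt [-0.22  0.05 -0.22]
W-seat in tool mm [-3.2  -0.07  3.51] F tool [-8.47  0.44 -1.15] open 0.24016142671692384
```

>>> apply_moves(
  moves=[
    [[0.03,0,-0.02,0,0,0,0],[0.06,0,-0.02,0,0,0,0],[0.09,0,-0.02,0,0,0,0],[0.09,0,-0.02,0,0,0,0]],
  ],
)

```text
time_s: 16.85
eef_pos: [0.4866, 0.2157, 0.1913]
eef_rot: [0.0, 0.976, -0.216, -0.003]
wrist_force: [-10.2, 4.1, 2.4]
opening: 0.239
```

>>> apply_moves(
  moves=[
    [[0.02,0,0,0,0,0,0],[0.05,0,0,0,0,0,0],[0.05,0,0,0,0,0,0],[0.05,0,0,0,0,0,0]],
  ],
)

```text
time_s: 17.25
eef_pos: [0.4867, 0.2157, 0.1913]
eef_rot: [0.0, 0.976, -0.216, -0.003]
wrist_force: [-11.8, 4.8, 2.8]
opening: 0.244
```

```bash
python3 -c "
from st import *
st()"
```

```text
t 17.25 tcp [0.4867 0.2157 0.1913] yaw -24.95 tilt [-0.36  0.08 -0.36]
W-seat in tool mm [-3.36 -0.11  3.19] F tool [-12.72   0.67  -2.76] open 0.24387133995519655
```

12.7 N pressed; hold it briefly, then draw straight back.

>>> apply_moves(
  moves=[
    [[0,0,0,0,0,0,0],[0,0,0,0,0,0,0],[0,0,0,0,0,0,0],[-0.4,0,-0.02,0,0,0,0],[-0.8,0,-0.05,0,0,0,0],[-1.6,0,-0.1,0,0,0,0],[-3,0,-0.1,0,0,0,0],[-4,0,-0.1,0,0,0,0]],
  ],
)

```text
time_s: 18.05
eef_pos: [0.4521, 0.2319, 0.1931]
eef_rot: [-0.0, 0.976, -0.216, -0.0]
wrist_force: [0.5, -0.0, -1.5]
opening: 0.238
```

>>> apply_moves(
  moves=[
    [[0,0,-2,0,0,0,0],[0,0,-5,0,0,0,0],[0,0,-7,0,0,0,0],[0,0,-8,0,0,0,0],[0,0,-8,0,0,0,0],[0,0,-8,0,0,0,0]],
  ],
)

```text
time_s: 18.65
eef_pos: [0.4526, 0.2315, 0.2722]
eef_rot: [0.0, 0.976, -0.216, -0.0]
wrist_force: [-0.9, -0.4, -1.6]
opening: 0.24
```

```bash
python3 - <<'E'
from st import *
from scipy.optimize import least_squares
o,r=st(); c=get_calibration('wrist'); im=camera('wrist')[:,:,::-1].copy(); cv2.imwrite('pics/w8.png',im)
a=im[0:180,210:430]; cv2.imwrite('pics/w8c.png',cv2.resize(a,None,fx=3,fy=3,interpolation=2))
h=cv2.cvtColor(im,cv2.COLOR_BGR2HSV)
p=proj(c,[.572,.175,.17]);print(p)
E
```

```text
t 18.65 tcp [0.4526 0.2315 0.2722] yaw -24.98 tilt [-0.06 -0.02 -0.05]
W-seat in tool mm [34.19 -0.29 84.56] F tool [-0.67  0.73  1.64] open 0.2399198557001765
[320.95799086  13.05036954]
```

View pics/w8c.png

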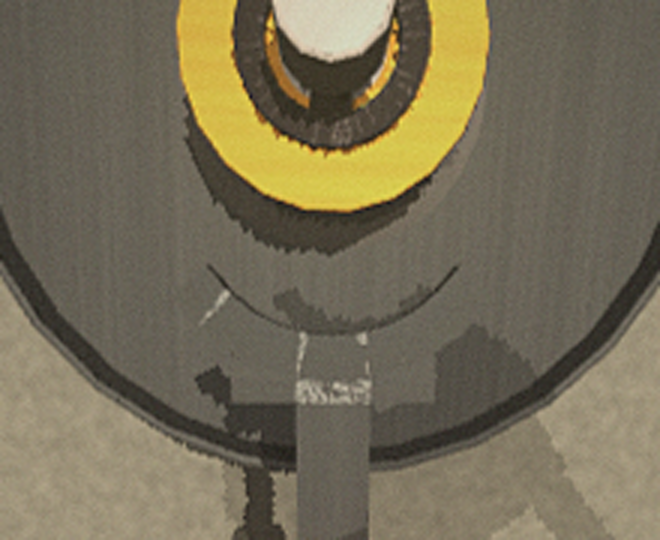

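The clip sits concentric with the washer around the post: its bottom edge is at (332,150), and the gap to the washer's edge matches the 13 mm expected for home. Carry the fork back to its old place on the mat.

>>> apply_moves(
  moves=[
    [[2,3,-1,0,0,0,0],[5,6.4,-1,0,0,-0.1,0],[8,10.2,-1,0,0,-0.2,0],[11,14,-1,0,0,-0.32,0],[14,17.9,-1,0,0,-0.44,0],[17,21.7,-1,0,0,-0.578,0],[20,25.5,-1,0,0,-0.578,0],[23.3,29.7,-1,0,0,-0.578,0]],
  ],
)

```text
time_s: 19.5
eef_pos: [0.5376, -0.1345, 0.2814]
eef_rot: [-0.001, 0.997, 0.071, -0.001]
wrist_force: [0.9, 0.6, -1.6]
opening: 0.24
```

>>> apply_moves(
  moves=[
    [[0,0,0,0,0,0,0],[0,0,0,0,0,0,0],[0,0,0,0,0,0,0]],
  ],
)

```text
time_s: 19.8
eef_pos: [0.5375, -0.1318, 0.2819]
eef_rot: [-0.001, 0.997, 0.071, -0.001]
wrist_force: [0.4, -0.5, -0.8]
opening: 0.241
```

```bash
python3 -c "
from st import *
o,r=st(); print('needed tool cm',r.inv().apply(np.array([.538,-.1363,.05])-o['eef_pos'])*100)"
```

```text
t 19.8 tcp [ 0.5375 -0.1318  0.2819] yaw 8.15 tilt [-0.12  0.08 -0.1 ]
W-seat in tool mm [ -20.22 -299.58   94.77] F tool [0.28 0.59 0.76] open 0.24104307743482326
needed tool cm [2.25524435e-02 4.96958930e-01 2.31880044e+01]
```

>>> apply_moves(
  moves=[
    [[0,0.45,4,0,0,0,0],[0,0.45,8,0,0,0,0],[0,0.45,12,0,0,0,0],[0,0.45,16,0,0,0,0],[0,0.45,20,0,0,0,0],[0,0.45,22.5,0,0,0,0],[0,0.45,23.2,0,0,0,0],[0,0.45,23.2,0,0,0,0]],
  ],
)

```text
time_s: 20.6
eef_pos: [0.5382, -0.1357, 0.0504]
eef_rot: [-0.001, 0.997, 0.072, -0.001]
wrist_force: [-0.6, 0.7, -1.3]
opening: 0.241
```

>>> apply_moves(
  moves=[
    [[0,0,0.5,0,0,0,0],[0,0,1,0,0,0,0],[0,0,1.5,0,0,0,0],[0,0,1.8,0,0,0,0],[0,0,1.9,0,0,0,0],[0,0,1.9,0,0,0,0],[0,0,1.9,0,0,0,0]],
  ],
)

```text
time_s: 21.3
eef_pos: [0.5389, -0.1374, 0.0322]
eef_rot: [0.0, 0.997, 0.071, 0.0]
wrist_force: [0.8, -0.2, -1.2]
opening: 0.245
```

```bash
python3 -c "
from st import *
o,r=st()"
```

```text
t 21.3 tcp [ 0.5389 -0.1374  0.0322] yaw 8.12 tilt [ 0.01 -0.01  0.01]
W-seat in tool mm [ -21.11 -305.58 -155.3 ] F tool [0.8  0.3  1.19] open 0.24454838178116478
```

>>> apply_moves(
  moves=[
    [[0,0,0.1,0,0,0,0],[0,0,0.2,0,0,0,0],[0,0,0.3,0,0,0,0],[0,0,0.4,0,0,0,0],[0,0,0.4,0,0,0,0]],
  ],
)

```text
time_s: 21.8
eef_pos: [0.5387, -0.1372, 0.0279]
eef_rot: [-0.0, 0.997, 0.071, -0.0]
wrist_force: [-0.2, -0.0, -1.2]
opening: 0.24
```

>>> apply_moves(
  moves=[
    [[0,0,0.05,0,0,0,0],[0,0,0.1,0,0,0,0],[0,0,0.1,0,0,0,0]],
  ],
)

```text
time_s: 22.1
eef_pos: [0.5388, -0.1373, 0.0275]
eef_rot: [0.0, 0.997, 0.071, -0.0]
wrist_force: [-2.7, 0.3, 4.8]
opening: 0.237
```

Contact at the same height as when gripped (0.0275). Release and go up.

>>> apply_moves(
  moves=[
    [[0,0,0,0,0,0,0.5],[0,0,0,0,0,0,0.8],[0,0,0,0,0,0,0.8],[0,0,0,0,0,0,0.8],[0,0,0,0,0,0,0.8]],
  ],
)

```text
time_s: 22.6
eef_pos: [0.5388, -0.1373, 0.027]
eef_rot: [-0.0, 0.997, 0.071, 0.0]
wrist_force: [0.1, 0.1, -0.1]
opening: 0.801
```

>>> apply_moves(
  moves=[
    [[0,0,-1,0,0,0,0.8],[0,0,-4,0,0,0,0.8],[0,0,-8,0,0,0,0.8],[0,0,-12,0,0,0,0.8],[-1,0,-14,0,0,0,0.8],[-2,0,-14,0,0,0,0.8],[-2,0,-14,0,0,0,0.8],[-2,0,-14,0,0,0,0.8]],
  ],
)

```text
time_s: 23.4
eef_pos: [0.5181, -0.1397, 0.166]
eef_rot: [-0.001, 0.998, 0.071, -0.001]
wrist_force: [0.0, -0.7, -0.3]
opening: 0.798
```

```bash
python3 - <<'E'
from st import *
o,r=st()
def red(n,z,box=None):
    c=get_calibration(n); im=camera(n)[:,:,::-1].copy(); cv2.imwrite(f"pics/end_{n}.png",im); h=cv2.cvtColor(im,cv2.COLOR_BGR2HSV)
    m=((h[...,0]<6)|(h[...,0]>174))&(h[...,1]>150)&(h[...,2]>70)
    if box: k=np.zeros_like(m);k[box[1]:box[3],box[0]:box[2]]=1;m&=k
    for k,s,ce in comps(m,40):
        P=np.array([onz(c,u,v,z) for v,u in zip(*np.nonzero(k))])[:,:2]; w,V=np.linalg.eigh(np.cov(P.T))
        print(n,s[4],P.mean(0),np.degrees(np.arctan2(V[1,1],V[0,1])),np.ptp((P-P.mean(0))@V,axis=0))
red("wrist",.02); red("scene",.018,(195,200,310,290))
a,b=cv2.imread("pics/scene0.png"),cv2.imread("pics/end_scene.png")
d=cv2.absdiff(a,b).max(2)>50
for nm,(x,y) in dict(butter=(142,250),pot=(161,295),mill=(419,120),oil=(443,152),jar1=(397,247),jar2=(300,292),mug=(358,265),screw=(225,250)).items(): print(nm,d[y-15:y+15,x-15:x+15].sum())
E
```

```text
t 23.4 tcp [ 0.5181 -0.1397  0.166 ] yaw 8.1 tilt [-0.1   0.06 -0.09]
W-seat in tool mm [  -0.35 -305.02  -21.26] F tool [-0.09  0.7   0.35] open 0.7982492964108183
wrist 2049 [ 0.52736075 -0.13934017] -171.7683133121887 [0.02111035 0.08885388]
scene 177 [ 0.52751983 -0.14075913] -172.711176579278 [0.02242918 0.09130702]
butter 0
pot 0
mill 0
oil 0
jar1 0
jar2 0
mug 0
screw 0
```

>>> apply_moves(
  moves=[
    [[0,0,0,0,0,0,0.8],[0,0,0,0,0,0,0.8],[0,0,0,0,0,0,0.8]],
  ],
)

```text
time_s: 23.8
eef_pos: [0.519, -0.14, 0.1666]
eef_rot: [-0.0, 0.997, 0.071, -0.0]
wrist_force: [-0.7, 0.2, -0.1]
opening: 0.801
```

```bash
python3 -c "
from bench import *
print(hand_in())"
```

```text
the job is handed in; nothing more can be done
None
```

The job is done and handed in at about 24 s; hand-in gave no verdict.

**What I did:** I picked up the fork and lined it up with the clip along −25°. I then pushed the clip until it snapped in. The force peaked at about 10 N, fell to about 0, and I finished with a firm press of about 12.7 N. I laid the fork back where it started on the mat and let go. The forces are wrist readings, so the force on the clip itself was inferred; the blade also pressed lightly down, about 4 N, probably on the washer.

**Last checks:**
- **Clip:** the last close view, taken after backing off, showed it concentric with the washer and post. That was judged by eye and I did not fit a circle. The fork's travel also agrees: the lugs met the groove about 13 mm before it bottomed.
- **Fork:** the wrist and scene cameras put its handle within about 2–3 mm of its start position, at the same yaw. It touched the mat at the height where I had gripped it.
- **Bystanders:** none showed any change in the scene picture.

**What disagreed:** my first automatic circle fit of the clip was wrong, because it caught the post's shaded side. I replaced it with edge points I read off the picture. My estimate of the fork seat was also about 3 mm off along the push, so I went by force there. Nothing failed that I could see.

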